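# Fold the second board rest to match the first

## Task

Two identical hinged plywood rests stand side by side on the footboard, ready to carry the workout plan board: one already leans back at the lean I want, the other still stands roughly upright. Fold the upright rest back on its stiff hinge until it leans at the same angle as its neighbour and leave it standing there. Leave the neighbour as it is set, and do not shift the other things on the bench.

Things in the scene. Friction and masses are not known exactly. Their poses are not given: they have to be found in the camera images.
- plank: Wooden footboard fixed on the bench, 190 x 440 x 18 mm (x, y, z), under both rests. Origin: centre of its underside; x points away from the robot side, y along its length. The rests sit 125 mm either side of its centre along y; which is on which side varies.
- up_foot: Foot of the rest to fold. Wooden block 150 x 110 x 16 mm with a lip 26 mm high at its robot-side end, fixed on the footboard; origin: centre of its underside. Its plywood panel is 110 mm wide, 9 mm thick, free edge 155 mm from the hinge. The hinge axis runs along y, 45 mm to the robot side (-x) of the origin and 39 mm above the bench.
- set_foot: Foot of the neighbour, the same shape as up_foot; origin: centre of its underside.
- up_fold (a joint): Fold of the rest that stands roughly upright at the start: the one to fold. Angle in rad: 0 = panel flat on its foot, pointing away from the robot side; 1.57 = square upright; more = tipped towards the robot side; limit 2.1. The hinge is stiff: the panel stays where it is left. Moves under about 4 N pushed near the free edge.
- set_fold (a joint): Fold of the neighbour, identical in shape, already set leaning back (about 0.7 to 1.1): the lean to copy. Same meaning of its value; it must stay.
- up_hinge (a point): Middle of the hinge axis of the rest to fold. Axes turn with the panel: x from hinge to free edge, y along the hinge, z out of the front face (the face on the robot side when upright; 4.5 mm from this point's plane).
- up_edge (a point): Middle of the free edge of the panel to fold, 155 mm from its hinge. Axes as up_hinge.
- set_hinge (a point): Middle of the hinge axis of the neighbour that is already set. Axes turn with its panel in the same way.
- set_edge (a point): Middle of the free edge of the neighbour's panel, 155 mm from its hinge. Axes as set_hinge.
- kettlebell: Green vinyl kettlebell, 98 mm wide, 144 mm high, 2 kg. Origin: centre of its foot. Bystander.
- mug: White ceramic mug, 82 mm across, 95 mm high. Origin: centre of its foot. Bystander.
- carabiner: Aluminium carabiner, 92 x 46 x 10 mm, lying on the footboard between the rests. Origin: its underside's middle. Bystander.
- hex_key: Stainless steel hex key, 128 x 44 x 8 mm, lying on the bench beyond the footboard. Origin: underside, middle of the long arm, which runs along x. Bystander.
- ball_center (a point): Centre of the yellow lacrosse ball, 63 mm across, resting in a fixed black rubber ring (60 mm across, 12 mm high) beyond the footboard. Bystander.

How it is judged:
By the outcome, as a careful person would: the job done as asked, in the order asked, and still so for the second after the job is handed in, with the robot touching nothing.
It also fails if it takes over 35 s, if anything falls off the work surface, if the arm or the gripper's body presses on something with over 40 N, if the wrist force passes 120 N, or if a joint passes its speed limit or range.

## Robot

A 6-joint arm with a two-finger parallel gripper is mounted at the origin on the work surface. World frame = base frame: x ahead of the robot, y to its left, z up, the work surface at z = 0. Lengths are in mm, angles in rad, forces in N, time in s.
With the tool pointing down it reaches from about 350 to 875 mm from the base axis. Payload 4.2 kg.
Tool frame: the origin (TCP) lies midway between the tips of the shut fingers; the grasp point (between the pads) lies 19 mm behind it (arm.tcp_to_grasp is the distance from the TCP to the grasp point, in mm); z points along the fingers, y is the line along which they close (so a half turn about z gives the same grasp; the last joint's range is limited). The gripper opens to 85 mm and grips with 20 to 120 N. Pads are 22 mm wide; open, the fingers measure 114 mm over their backs; the gripper's body (76 mm by 85 mm) begins 54 mm behind the grasp point. The pads swing forward as they close: fully open they stand 13 mm farther back than shut.
Start: joints at [1.471, 0.385, 0.008, 0, -1.194, -0.259], TCP at [219.436, 585.19, 231.312] pointing down, gripper open.
Joint ranges: [-3.14, 3.14], [-1.21, 2.06], [-1.07, 1.41], [-3.16, 2.05], [-2.99, -0.16], [-3.1, 3.1]. Speed limits (rad/s): [2.79, 2.79, 3.14, 3.14, 3.14, 3.14].

## Interface

Orientations are given as a unit quaternion [x, y, z, w].
In Python, from bench import arm, get_image gives the robot as it stands.
- The arm moves only by the tool drive_tool, never from a script. Its argument "deltas" is a list of rows, each a list of 2 entries, a list of its own where there are three numbers: the shift along the tool's x, y, z in cm, then the turn, a rotation vector about the tool's x, y, z in degrees. In form: [[[x, y, z], [ax, ay, az]], ...]. A call has 1 to 12 rows; each row shifts and turns the commanded pose from where the row before left it, along the tool's axes as they then stand; what a row does not reach is not made up. A row lasts 1/10 s, in which the tool goes at most 50 mm and 8.59 degrees, less where a joint would pass 70% of its speed; a pose out of reach is approached as far as the arm can. A call with a gripper value outside its range is refused whole. "claw" is the finger opening in cm, from 0 to 8.54, set as the call begins (left out, the last holds). The fingers move at their own pace and stop on an object; the grip force is fixed at half the most. Time passes only in rows, so rows that do not move let the fingers close. It gives the time, the measured TCP pose, the force, the opening and the grip force at its end, in the units of the state.
- arm.read_state(): the state, without advancing time (a new reading comes with each control period).
- get_image(name): name is "scene" or "top" or "wrist"; returns a dict with "img" (480x640x3 uint8, red, green, blue), "fx", "fy", "cx", "cy" (pixels), "D" ([k1, k2, p1, p2, k3] as OpenCV has them; the pictures are not rectified), "eye" and "orientation" of the camera in the world; the wrist camera has in their place "mount" (4x4, takes a point from camera to tool coordinates, whose origin is the TCP and whose axes are the flange's). Camera axes: x right, y down, z forward; pixel columns grow to the right and rows downward; lengths in mm; the calibration is good to about 2 mm. A picture is of the moment at which its call begins: read the wrist's pose just before it. There is no depth.
- arm.job_done(): hands the job in; it is judged then, once.
The state is a dict: "clock": time; "joints": joint angles; "joint_vel": joint speeds; "joint_efforts": joint torques, N m; "position": TCP position; "ee_rot": TCP orientation; "contact_force": force on the tool from outside, world axes, zero at the start; "wrist_torque": the same for the moment, N m; "gripper_width": finger opening in mm; "grasp_force": force on a finger pad.
Only numpy, scipy, OpenCV 4.12 (cv2) and the standard library are available. Lean on these libraries where they do the work, as an engineer would, in place of code of your own. Each camera call takes 0.05 s, during which the arm holds its last target. There are 200 camera calls.

## Working session

There is one attempt and no reset: what is moved stays moved. The work goes in short steps, Python scripts to look and compute and a tool call to move; the robot and the scene stay as the last step left them, time stands still between calls to the robot, and variables do not carry over. Pictures are saved under pics/ and viewed, at most 10 in all, crops included, and the job is handed in when it is done.

Besides the shell and the picture viewer there is one more tool, called as name(argument=value, ...) on one line, values as JSON. drive_tool: Moves the arm, as the interface text tells. Its arguments: {"type":"object","properties":{"deltas":{"type":"array"},"claw":{"type":"number"}},"required":["deltas"]}

```bash
mkdir -p pics
python3 - <<'E'
from bench import arm,get_image
import cv2,json
for n in("scene","top"):
    d=get_image(n); cv2.imwrite(f"pics/{n}0.png",d["img"][:,:,::-1])
    print(n,{k:v for k,v in d.items() if k!="img"})
print(arm.read_state())
E
```

```text
scene {'fx': 437.77285614006166, 'fy': 437.77285614006166, 'cx': 323.06764519977565, 'cy': 236.43739147799778, 'D': array([0.0038107, 0.       , 0.       , 0.       , 0.       ]), 'eye': array([1111.93448593, -397.77011226,  795.55328849]), 'orientation': array([ 0.8425479 ,  0.41147084, -0.14522895, -0.31577419])}
top {'fx': 476.37144891581704, 'fy': 476.37144891581704, 'cx': 322.233251748649, 'cy': 237.93692750039992, 'D': array([-0.0740563,  0.       ,  0.       ,  0.       ,  0.       ]), 'eye': array([ 368.65552152,  -26.03667418, 1406.62425637]), 'orientation': array([-0.6957547 ,  0.7123821 , -0.06362929,  0.06624539])}
{'clock': 0.1, 'joints': array([ 1.47057054e+00,  3.85470808e-01,  6.77614908e-03, -4.08356593e-04,
       -1.19402116e+00, -2.58607021e-01]), 'joint_vel': array([ 0.00066413, -0.00256258,  0.00286867,  0.00109553,  0.00037722,
        0.00035299]), 'joint_efforts': array([-1.36098070e-04, -3.93319952e+01,  1.88928527e+01,  4.19792891e+00,
       -2.59940061e-03,  3.77264129e-06]), 'position': array([219.29252459, 584.71123642, 230.34562646]), 'ee_rot': array([ 9.83934094e-01, -1.78529386e-01, -1.13265818e-04,  9.71753710e-04]), 'contact_force': array([ 0.8770024 , -0.59874941, -0.51088953]), 'wrist_torque': array([ 0.02517257,  0.03868419, -0.02368072]), 'grasp_force': 0.0, 'gripper_width': 85.4435093421088}
```

View pics/scene0.png

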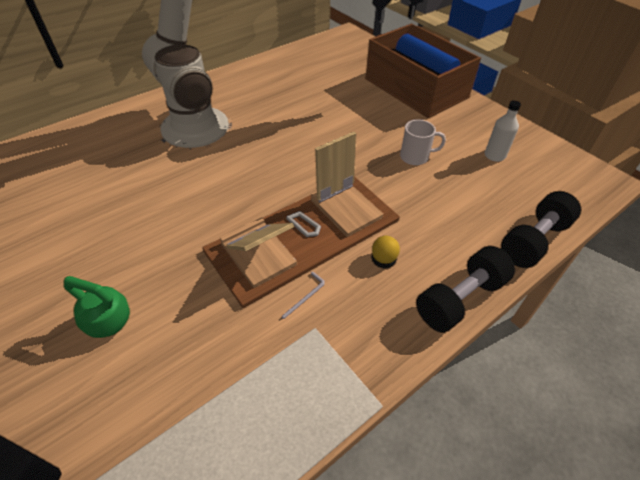

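View pics/top0.png

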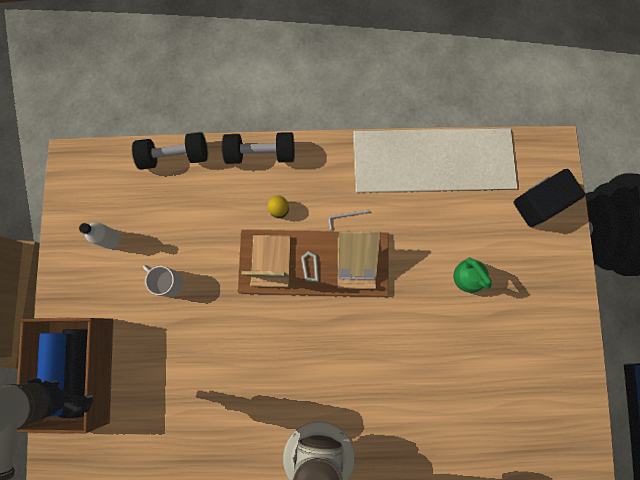

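Run:
```python
import cv2
a=cv2.imread("pics/scene0.png")[125:310,195:405]
b=cv2.imread("pics/top0.png")[220:305,230:400]
cv2.imwrite("pics/sc.png",cv2.resize(a,(630,555),interpolation=cv2.INTER_CUBIC))
cv2.imwrite("pics/tc.png",cv2.resize(b,None,fx=4,fy=4,interpolation=cv2.INTER_CUBIC))
```

```text
(no output)
```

View pics/sc.png

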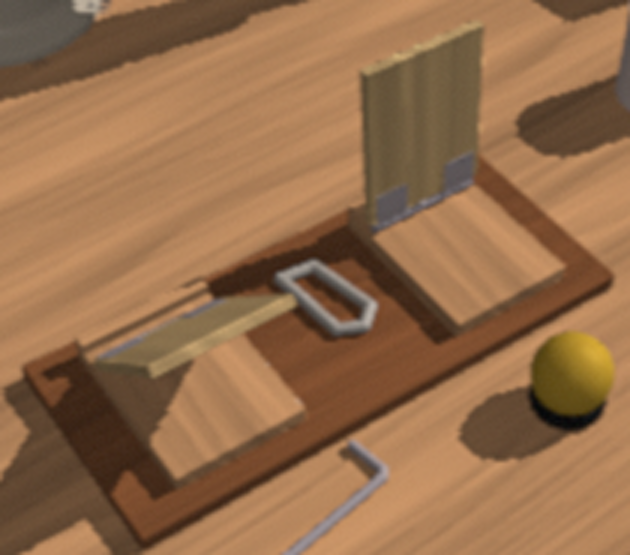

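View pics/tc.png

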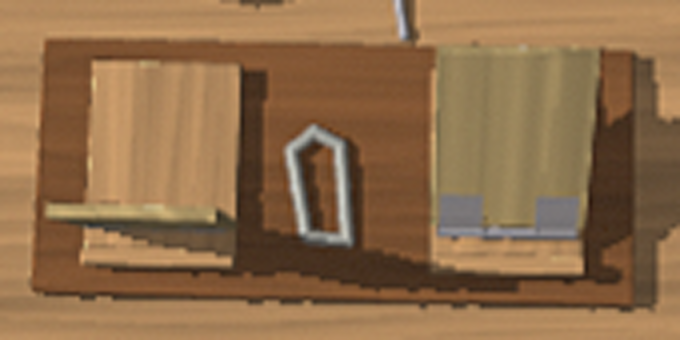

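```bash
cat > h.py <<'E'
import numpy as np, cv2
from scipy.spatial.transform import Rotation as R
from scipy.optimize import least_squares
from bench import arm,get_image
TCP0=None
def proj(P,d,st=None):
    if "mount" in d:
        T=np.eye(4);T[:3,:3]=R.from_quat(st["ee_rot"]).as_matrix();T[:3,3]=st["position"];T=T@np.array(d["mount"])
    else:
        T=np.eye(4);T[:3,:3]=R.from_quat(d["orientation"]).as_matrix();T[:3,3]=d["eye"]
    Q=(np.atleast_2d(P)-T[:3,3])@T[:3,:3]
    K=np.array([[d["fx"],0,d["cx"]],[0,d["fy"],d["cy"]],[0,0,1]])
    return cv2.projectPoints(Q,np.zeros(3),np.zeros(3),K,np.array(d["D"]))[0][:,0]
def world(L,p):  # plank-frame points -> world, p=[x,y,yaw,...]
    return np.array(L)@R.from_euler('z',p[2]).as_matrix().T+[p[0],p[1],0]
def pan(side,a,s,y,n,fx=0): # s along panel, y, n normal to front face
    return [fx-45+s*np.cos(a)-n*np.sin(a), side*125+y, 39+s*np.sin(a)+n*np.cos(a)]
E
cat > fit.py <<'E'
from h import *
S=[((145,522),'w',(95,-220,18)),((25,370),'w',(-95,-220,18)),((611,268),'w',(95,220,18)),
((175,478),'f',(75,-180,34)),((303,405),'f',(75,-70,34)),((460,325),'f',(75,70,34)),((566,267),'f',(75,180,34)),
((366,72),'u',(155,-55,0)),((481,27),'u',(155,55,0)),((152,366),'s',(155,-55,0)),((296,300),'s',(155,55,0))]
T=[((46,40),'w',(95,220,18)),((632,50),'w',(95,-220,18)),((632,303),'w',(-95,-220,18)),((33,290),'w',(-95,220,18)),
((92,60),'f',(75,180,34)),((240,65),'f',(75,70,34)),((435,47),'s',(155,55,0)),((600,50),'s',(155,-55,0)),
((46,211),'u',(155,55,0)),((216,217),'u',(155,-55,0))]
dS,dT=get_image("scene"),get_image("top")
def local(k,q,p):
    if k=='w':return q
    if k=='f':return (q[0]+p[5],q[1],q[2])
    return pan(1 if k=='u' else -1,p[3] if k=='u' else p[4],*q,fx=p[5])
def res(p):
    r=[]
    for L,d,s,o in((S,dS,3,(195,125)),(T,dT,4,(230,220))):
        uv=(np.array([l[0] for l in L])+.5)/s-.5+o
        r.append(proj(world([local(k,q,p) for _,k,q in L],p),d)-uv)
    return np.vstack(r)
f=least_squares(lambda p:res(p).ravel(),[450,0,0,1.6,.9,0],x_scale=[100,100,.1,.1,.1,10],loss='soft_l1')
print(f.x.round(3));print(res(f.x).round(1).tolist())
p=f.x
for s,a in((1,p[3]),(-1,p[4])):
    for q in(0,155):print(world(pan(s,a,q,0,0,p[5]),p).round(1))
d=get_image("wrist");print({k:v for k,v in d.items() if k!="img"})
E
python3 fit.py
```

```text
[ 5.54609e+02  2.98200e+00 -4.40000e-02  1.61900e+00  7.58000e-01
 -1.25500e+00]
[[-0.3, 6.3], [-0.9, -1.5], [3.0, 1.9], [0.7, 0.2], [1.9, 0.6], [0.1, -0.4], [0.8, -0.7], [-0.1, -0.0], [0.9, -2.2], [0.3, 1.6], [0.6, -0.8], [-0.4, -0.4], [0.8, 0.0], [1.0, 0.9], [-0.4, 1.0], [0.3, 0.9], [0.7, 0.4], [0.7, 0.9], [0.2, 0.9], [0.3, 0.3], [0.6, -0.3]]
[513.9 129.9  39. ]
[506.4 130.2 193.8]
[ 502.9 -119.9   39. ]
[ 615.3 -124.8  145.6]
{'fx': 352.2572056929681, 'fy': 352.2572056929681, 'cx': 319.23182141055594, 'cy': 244.12935278865606, 'D': array([-0.0483996,  0.       ,  0.       ,  0.       ,  0.       ]), 'mount': array([[-4.67423459e-04, -9.44402483e-01, -3.28791321e-01,
         8.48980887e+01],
       [ 9.99999462e-01, -7.45870673e-04,  7.20757796e-04,
         4.44540124e-01],
       [-9.25921255e-04, -3.28790807e-01,  9.44402323e-01,
        -1.42590773e+02],
       [ 0.00000000e+00,  0.00000000e+00,  0.00000000e+00,
         1.00000000e+00]])}
```

drive_tool(deltas=[[[0,0,-2.3],[0,0,-6]],[[0,0,-2.3],[0,0,-6]],[[0,0,-2.4],[0,0,-6]],[[2.3,3.8,0],[0,0,0]],[[2.3,3.8,0],[0,0,0]],[[2.3,3.8,0],[0,0,0]],[[2.3,3.8,0],[0,0,0]],[[2.3,3.8,0],[0,0,0]],[[2.3,3.8,0],[0,0,0]],[[2.3,3.8,0],[0,0,0]],[[2.3,3.8,0],[0,0,0]],[[2.3,3.8,0],[0,0,0]]], claw=0)

```text
clock: 1.45
position: [411.3, 232.6, 301.6]
ee_rot: [1.0, -0.022, 0.0, -0.0]
contact_force: [0.3, 0.3, -0.2]
gripper_width: 0.2
grasp_force: 0.0
```

drive_tool(deltas=[[[2.3,3.8,0],[0,0,0]],[[2.3,3.8,0],[0,0,0]],[[2.3,3.8,0],[0,0,0]],[[2.3,3.8,0],[0,0,0]],[[2.3,3.8,0],[0,0,0]],[[2.3,3.8,0],[0,0,0]],[[0,0,0],[0,0,0]],[[0,0,0],[0,0,0]],[[0,0,0],[0,0,0]]])

```text
clock: 2.35
position: [538.3, 0.8, 301.3]
ee_rot: [1.0, -0.022, -0.0, -0.0]
contact_force: [0.1, 0.9, -0.6]
gripper_width: -0.2
grasp_force: 0.0
```

Run:
```python
from h import *
import pickle
st=arm.read_state(); d=get_image("wrist"); pickle.dump((st,d),open("w1.pkl","wb"))
print(st["clock"],st["position"],R.from_quat(st["ee_rot"]).as_matrix().round(3).tolist(),st["joints"],abs(st["joint_vel"]).max())
cv2.imwrite("pics/w1.png",cv2.resize(d["img"][:,:,::-1],(800,600),interpolation=cv2.INTER_CUBIC))
```

```text
2.35 [538.28780763   0.81518573 301.26377399] [[0.999, -0.044, -0.0], [-0.044, -0.999, 0.0], [-0.0, -0.0, -1.0]] [ 3.02773263e-01  1.93398484e-01 -8.51122649e-02 -2.71271266e-04
 -1.29248554e+00  1.22394766e+00] 0.018127818149622343
```

View pics/w1.png

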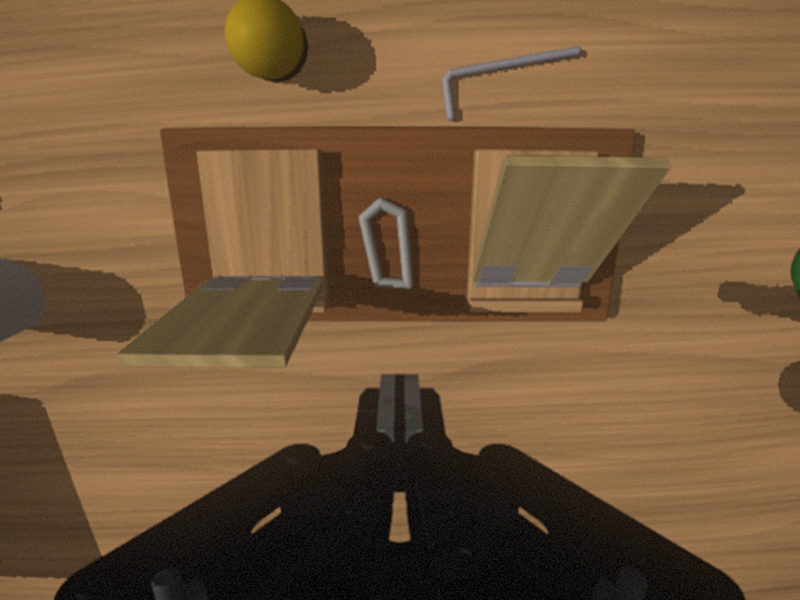

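```bash
cat > fit2.py <<'E'
from h import *
import pickle
st,d=pickle.load(open("w1.pkl","rb"))
P=[((163,129),'w',(95,220,18)),((635,130),'w',(95,-220,18)),((607,320),'w',(-95,-220,18)),
((198,151),'f',(75,180,34)),((318,150),'f',(75,70,34)),((473,150),'f',(75,-70,34)),
((508,156.5),'s',(155,55,-4.5)),((668,158),'s',(155,-55,-4.5)),((505,168),'s',(155,55,4.5)),((662,169.5),'s',(155,-55,4.5)),
((121,353),'u',(155,55,-4.5)),((284,359),'u',(155,-55,-4.5)),((124,366),'u',(155,55,4.5)),((287,366),'u',(155,-55,4.5))]
def local(k,q,p):
    if k=='w':return q
    if k=='f':return (q[0]+p[5],q[1],q[2])
    return pan(1 if k=='u' else -1,p[3] if k=='u' else p[4],*q,fx=p[5])
uv=(np.array([l[0] for l in P])+.5)/1.25-.5
def res(p):
    dd=dict(d);s2=dict(st);s2["position"]=st["position"]+[0,0,p[6]]
    return proj(world([local(k,q,p) for _,k,q in P],p),dd,s2)-uv
f=least_squares(lambda p:np.r_[res(p).ravel(),p[5]/2,p[6]/2],[555,3,-.044,1.6,.76,0,0],x_scale=[100,100,.1,.1,.1,10,3],loss='soft_l1')
print(f.x.round(3));print(res(f.x).round(1).tolist())
E
python3 fit2.py
```

```text
[ 5.50814e+02  8.63000e-01 -4.50000e-02  1.63000e+00  7.65000e-01
 -2.10000e-02  4.19700e+00]
[[-2.2, 0.2], [0.2, -0.6], [-1.1, 0.6], [-0.1, 0.0], [1.1, -0.2], [2.5, -0.2], [-3.8, 0.3], [-2.2, 1.1], [-0.2, -0.8], [5.7, -0.1], [-0.7, 0.7], [2.9, -3.4], [-0.4, -0.1], [1.6, 0.7]]
```

drive_tool(deltas=[[[-3,0,0],[0,0,0]],[[-3,0,0],[0,0,0]],[[-2.3,-3,0],[0,0,0]],[[0,-3.2,0],[0,0,0]],[[0,-3.2,0],[0,0,0]],[[0,-3,1],[0,0,0]],[[0,0,3],[0,0,0]],[[0,0,4],[0,0,0]],[[0,0,3],[0,0,0]],[[0,0,2],[0,0,0]],[[0,0,0],[0,0,0]],[[0,0,0],[0,0,0]]])

```text
clock: 3.6
position: [461.4, 128.8, 172.2]
ee_rot: [1.0, -0.021, 0.001, -0.0]
contact_force: [0.1, 0.8, 1.3]
gripper_width: 0.3
grasp_force: 0.0
```

drive_tool(deltas=[[[1.4,0,0],[0,0,0]],[[1.4,0,0],[0,0,0]],[[1.5,0,0],[0,0,0]],[[1.5,0,0.1],[0,0,0]],[[1.3,0,0.3],[0,0,0]],[[1.3,0,0.4],[0,0,0]],[[1.2,0,0.5],[0,0,0]],[[1.2,0,0.6],[0,0,0]],[[0.8,0,0.5],[0,0,0]],[[0.8,0,0.6],[0,0,0]],[[0,0,0],[0,0,0]],[[0,0,0],[0,0,0]]])

```text
clock: 4.8
position: [584.6, 122.1, 140.3]
ee_rot: [1.0, -0.023, -0.001, 0.0]
contact_force: [-0.3, -0.9, 0.1]
gripper_width: 0.0
grasp_force: 0.0
```

Run:
```python
from h import *
st=arm.read_state(); print(st["contact_force"],st["position"])
im=get_image("scene")["img"][:,:,::-1][125:310,195:405]
cv2.imwrite("pics/sc2.png",cv2.resize(im,(630,555),interpolation=cv2.INTER_CUBIC))
```

```text
[-0.28667294 -0.85687862  0.14092735] [584.5939589  122.10788702 140.25810571]
```

View pics/sc2.png

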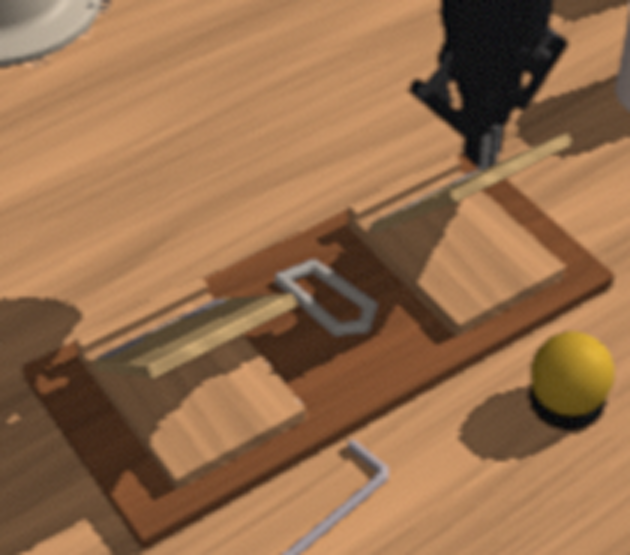

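drive_tool(deltas=[[[-0.2,0,-1.6],[0,0,0]],[[0,0,-4.5],[0,0,0]],[[0,0,-5],[0,0,0]],[[-1,3,-5],[0,0,0]],[[-1,3.1,0],[0,0,0]],[[-1,3.1,0],[0,0,0]],[[-0.9,3.1,0],[0,0,0]],[[0,0,0],[0,0,0]],[[0,0,0],[0,0,0]],[[0,0,0],[0,0,0]]])

```text
clock: 5.85
position: [540.5, 6.5, 294.5]
ee_rot: [1.0, -0.022, 0.0, -0.0]
contact_force: [0.1, -0.2, -0.1]
gripper_width: -0.0
grasp_force: 0.0
```

Run:
```python
from h import *
import pickle
st=arm.read_state(); d=get_image("wrist"); pickle.dump((st,d),open("w2.pkl","wb"))
print(st["position"])
im=d["img"][:,:,::-1][90:290,110:560]
im=im[0:170]
cv2.imwrite("pics/w2.png",cv2.resize(im,None,fx=1.75,fy=3.5,interpolation=cv2.INTER_CUBIC));print(im.shape)
```

```text
[540.51568991   6.48996076 294.54083881]
(170, 450, 3)
```

View pics/w2.png

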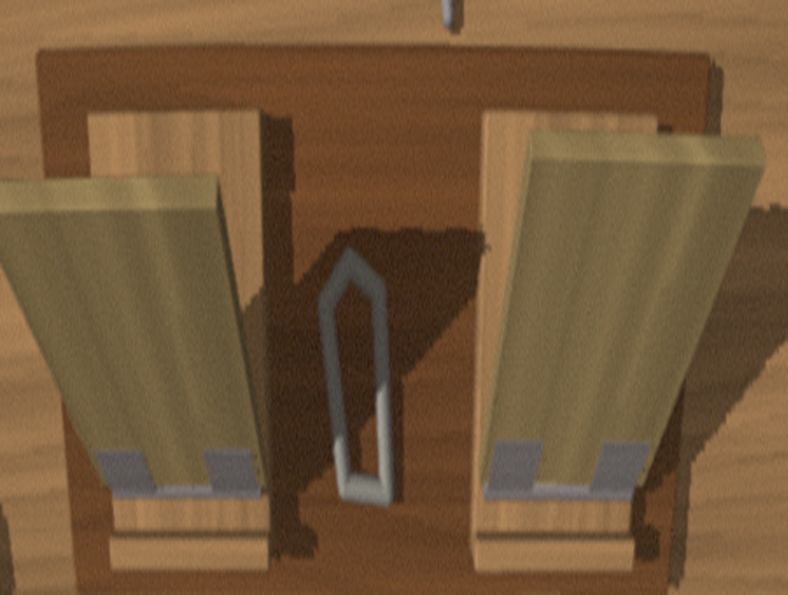

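```bash
cat > fit3.py <<'E'
from h import *
import pickle,sys
st,d=pickle.load(open(sys.argv[1],"rb"))
exec(open(sys.argv[2]).read())
def local(k,q,p):
    if k=='w':return q
    if k=='f':return (q[0]+p[5],q[1],q[2])
    return pan(1 if k=='u' else -1,p[3] if k=='u' else p[4],*q,fx=p[5])
uv=(np.array([l[0] for l in P])+.5)/SC-.5+OFF
def res(p):
    s2=dict(st);s2["position"]=st["position"]+[0,0,p[6]]
    s2["ee_rot"]=(R.from_rotvec([p[7],p[8],0])*R.from_quat(st["ee_rot"])).as_quat()
    return proj(world([local(k,q,p) for _,k,q in P],p),d,s2)-uv
f=least_squares(lambda p:np.r_[res(p).ravel(),p[5]/2,p[6]/2,p[7]/.005,p[8]/.005],[553,2,-.044,.9,.76,0,0,0,0],x_scale=[100,100,.1,.1,.1,10,3,.01,.01],loss='soft_l1')
print(f.x.round(3));print(res(f.x).round(1).tolist())
E
cat > p2.txt <<'E'
SC=np.array([1.75,3.5]);OFF=(110,90)
P=[((38,50),'w',(95,220,18)),((709,55),'w',(95,-220,18)),
((88,112),'f',(75,180,34)),((260,110),'f',(75,70,34)),((482,111),'f',(75,-70,34)),
((530,132),'s',(155,55,-4.5)),((764,139),'s',(155,-55,-4.5)),((527,160),'s',(155,55,4.5)),((761,167),'s',(155,-55,4.5)),
((217,177),'u',(155,-55,-4.5)),((217,207),'u',(155,-55,4.5)),((1,212),'u',(155,55,4.5))]
E
python3 fit3.py w2.pkl p2.txt
```

```text
[ 5.51565e+02  2.39900e+00 -4.60000e-02  8.53000e-01  7.64000e-01
  2.20000e-01  4.08800e+00  2.00000e-03 -1.00000e-03]
[[-1.6, 0.3], [0.4, -0.2], [0.3, 0.2], [0.6, -0.1], [1.1, -0.1], [-2.6, -0.2], [-4.4, 0.1], [0.4, 0.1], [0.6, 0.3], [1.4, -0.6], [0.3, 0.2], [-13.0, 0.1]]
```

drive_tool(deltas=[[[0.9,-3.9,0],[0,0,0]],[[1,-3.9,0],[0,0,0]],[[1,-3.9,1],[0,0,0]],[[0,0,3.5],[0,0,0]],[[0,0,4],[0,0,0]],[[0,0,3],[0,0,0]],[[0,0,1.9],[0,0,0]],[[0,0,0],[0,0,0]],[[0,0,0],[0,0,0]],[[0,0,0],[0,0,0]]])

```text
clock: 6.9
position: [575.7, 122.3, 162.2]
ee_rot: [1.0, -0.022, 0.001, -0.0]
contact_force: [-0.3, 0.0, 0.0]
gripper_width: -0.1
grasp_force: 0.0
```

drive_tool(deltas=[[[0.3,0,0.6],[0,0,0]],[[0.4,0,0.6],[0,0,0]],[[0.4,0,0.6],[0,0,0]],[[0.3,0,0.6],[0,0,0]],[[0.3,0,0.5],[0,0,0]],[[0,0,0],[0,0,0]],[[0,0,0],[0,0,0]],[[0,0,0],[0,0,0]]])

```text
clock: 7.7
position: [591.4, 120.7, 131.4]
ee_rot: [1.0, -0.022, -0.0, 0.0]
contact_force: [-0.3, 0.2, -0.5]
gripper_width: 0.1
grasp_force: 0.0
```

drive_tool(deltas=[[[-0.2,0,-1.5],[0,0,0]],[[0,0,-4.5],[0,0,0]],[[0,0,-5],[0,0,0]],[[-1.2,3,-5],[0,0,0]],[[-1.3,3,0],[0,0,0]],[[-1.1,3,0],[0,0,0]],[[-1.1,2.8,0],[0,0,0]],[[0,0,0],[0,0,0]],[[0,0,0],[0,0,0]],[[0,0,0],[0,0,0]]])

```text
clock: 8.7
position: [539.8, 10.3, 283.6]
ee_rot: [1.0, -0.022, 0.0, -0.0]
contact_force: [-0.1, 0.2, -0.3]
gripper_width: -0.2
grasp_force: 0.0
```

Run:
```python
from h import *
import pickle
st=arm.read_state(); d=get_image("wrist"); pickle.dump((st,d),open("w3.pkl","wb"))
print(st["position"])
im=d["img"][:,:,::-1][90:260,105:555]
cv2.imwrite("pics/w3.png",cv2.resize(im,None,fx=1.75,fy=3.5,interpolation=cv2.INTER_CUBIC))
```

```text
[539.79944125  10.28329456 283.58549751]
```

View pics/w3.png

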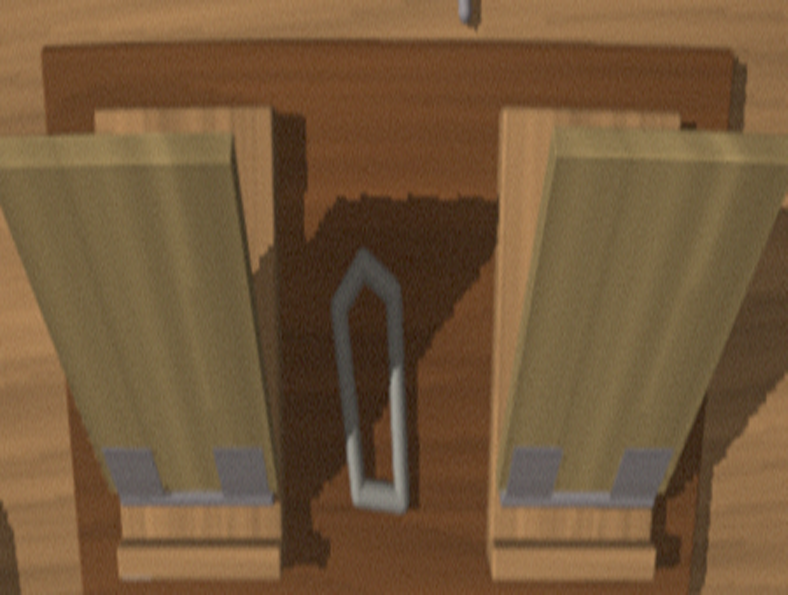

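```bash
cat > p3.txt <<'E'
SC=np.array([1.75,3.5]);OFF=(105,90)
P=[((43,47),'w',(95,220,18)),((732,50),'w',(95,-220,18)),
((94,109),'f',(75,180,34)),((271,107),'f',(75,70,34)),((500,107),'f',(75,-70,34)),
((556,128),'s',(155,55,-4.5)),((554,158),'s',(155,55,4.5)),
((231,133),'u',(155,-55,-4.5)),((232,163),'u',(155,-55,4.5))]
E
python3 fit3.py w3.pkl p3.txt
```

```text
[ 5.51968e+02  1.29700e+00 -4.60000e-02  7.80000e-01  7.69000e-01
  5.70000e-01  2.14900e+00 -2.00000e-03 -4.00000e-03]
[[-2.5, 0.1], [0.9, -0.0], [-0.2, 0.1], [0.7, -0.4], [1.4, -0.2], [-3.0, 0.1], [-0.3, 0.1], [1.5, -0.1], [-0.3, 0.2]]
```

```bash
python3 -c "
from bench import arm
print(arm.job_done())"
```

```text
the job is handed in; nothing more can be done
None
```

I folded the upright rest back to about 0.78 rad, against about 0.77 rad for its neighbour by my camera measurement. I handed the job in at about 9 s, with the arm clear and only the folded panel touched.

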